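Latch a guide roller into its fork

TASK

Take the steel guide roller from its parking rack and put it in the fork of the work stand: lower both ends of its axle into the two open slots and press it down against the sprung pad until the spring bolts have caught over both ends, so that it stays fully home and level when you let go. Do not drop it in, and leave the other things on the table where they are.

Things in the scene. Friction and masses are not known exactly. Their poses are not given: they have to be found in the camera images.
- roller: Loose steel guide roller, about 0.6 kg: barrel 56 mm diameter, 84 mm long, fixed on an axle 14 mm diameter, 170 mm long (43 mm stub each side). Origin at the barrel's centre on the axle line, y along the axle; symmetric end for end; it may turn about its axle. It starts lying level in the parking rack, its axle 65 mm above the table.
- axle_end_a (a point): Centre of the axle's end face on the roller's +y side, 85 mm from the roller's origin.
- axle_end_b (a point): Centre of the axle's end face on the roller's -y side, 85 mm from the roller's origin.
- rack: Fixed parking rack: plywood foot 100 mm (x) by 180 mm (y) by 12 mm with two V saddles 14 mm thick at y = +68 and -68 mm, tops 76 mm above the table, that carry the axle stubs. Between them the barrel is free, 25 mm above the foot. Origin on the table under the middle; y along the parked axle.
- stand: Fixed grey base plate of the work stand, 210 mm (x) by 200 mm (y) by 20 mm. Origin on the table under its middle, z up. On it a steel fork with the same heading, centred at y = 0 but CLAMPED ANYWHERE ALONG x, up to 25 mm to either side of the middle: its x place is not reported, it must be felt or seen. All points below are given as if the fork were in the middle.
- seat (a point): Centre of the seated axle, 70 mm above the table, if the fork were in the middle of the stand (true place: up to 25 mm off along the stand's x). The seated axle runs along the stand's y, in two vertical slots 16.5 mm wide, open at the top, with bottoms 63 mm above the table. A caught axle may ride 2 mm above the bottom.
- cheek (a point): Top of the +y cheek at its slot, 102 mm high (fork in the middle). Two cheeks, 12 mm thick, stand at y = +55 and -55 mm. On the slot's -x side is a low lip, 102 mm high, 24 mm long in x, edge rounded 2 mm; on its +x side a horn 18 mm long in x, 129 mm high, its face flush with the slot's wall. So an axle moved to +x just over the lips stops at the horns, over the slots.
- cheek_other (a point): The same point on the -y cheek, which is alike. 98 mm is free between the cheeks.
- pad_top (a point): Top of the sprung rubber pad (30 by 40 mm) between the cheeks, 56 mm high, x as if the fork were in the middle. It meets the barrel when the axle is at 84 mm and pushes up with about 4 N there, 11 N when the axle is at 70 mm: more than the roller's weight, so a roller that is not caught rises again.
- bolts (a point): Underside of the +y spring bolt's nose, 78.5 mm high (x as if the fork were in the middle); a like bolt at y = -70 mm. 10 mm wide, outside the cheek, from a housing on the -x side, 100 mm high. Nose slopes 60 degrees, 7 mm into the slot, top 96 mm. The axle stub pushes it back; within 2 mm of the slot bottom it springs over the stub. Both bolts and pad take 10 to 18 N of push.
- hammer: Loose hand hammer, 200 mm long, lying on the table; bystander.
- tube: Loose offcut of square steel tube, 40 by 40 by 180 mm, lying; bystander.
- spray: Loose spray can, 60 mm diameter, 160 mm high, standing; bystander.
Things that resemble listed ones, but are neither listed nor needed, are in the scene too. Leave any blue look-alike of the roller alone.

How it is judged:
At the end, for the whole second after the job is handed in: The roller is released and at rest in the fork, caught by both bolts: each axle end at most 74.5 mm above the table (bottomed is 70 mm), its middle above 66 mm, within 30 mm of the stand's middle in x and 12 mm in y, axle within 0.06 rad of the stand's y axis (z of each of axle_end_a, axle_end_b in the frame of stand below 0.0745 m and z of roller in the frame of stand above 0.066 m and x of roller in the frame of stand between -0.03 and 0.03 m and y of roller in the frame of stand between -0.012 and 0.012 m and angle between the y axis of roller and the y axis of stand, either way round below 0.06 rad and linear speed of roller below 0.02 m/s); the robot touches nothing.
It fails at once if the roller is dropped or thrown (falls freely faster than 0.4 m/s) (contact force between roller and anything else below 0.05 N and linear speed of roller above 0.4 m/s).
It fails at once if the hammer is moved more than 40 mm (distance of hammer from where it was at the start of the episode above 0.04 m).
It fails at once if the tube is moved more than 40 mm (distance of tube from where it was at the start of the episode above 0.04 m).
It fails at once if the spray can is moved more than 40 mm (distance of spray from where it was at the start of the episode above 0.04 m).
It also fails if it takes over 58 s, if anything falls off the work surface, if the arm or the gripper's body presses on something with over 40 N, if the wrist force passes 120 N, or if a joint passes its speed limit or range.

ROBOT

A 6-joint arm with a two-finger parallel gripper is mounted at the origin on the work surface. World frame = base frame: x ahead of the robot, y to its left, z up, the work surface at z = 0. Lengths are in m, angles in rad, forces in N, time in s.
With the tool pointing down it reaches from about 0.3 to 0.85 m from the base axis. Payload 5.4 kg.
Tool frame: the origin (TCP) lies at the centre of the arm's flange, where the gripper is bolted on; the fingertips stand 173 mm ahead of it and the grasp point (between the pads) lies 155 mm ahead of it; z points along the fingers, y is the direction in which the jaws open and shut (so a half turn about z gives the same grasp; the last joint's range is limited). The gripper opens to 85 mm and grips with 20 to 120 N. Pads are 22 mm wide; open, the fingers measure 114 mm over their backs; the gripper's body (76 mm by 85 mm) begins 54 mm behind the grasp point. The pads swing forward as they close: fully open they stand 13 mm farther back than shut.
Start: joints at [-1.336, 0.158, 1.597, -0, 1.386, -0.21], TCP at [0.247, -0.519, 0.405] pointing down, gripper open.
Joint ranges: [-2.91, 2.91], [-0.94, 2.29], [0.18, 2.7], [-1.29, 4.43], [0.17, 2.64], [-3, 3]. Speed limits (rad/s): [2.57, 2.57, 3.14, 3.14, 3.14, 3.14].

INTERFACE

Orientations are given as a unit quaternion [w, x, y, z].
In Python, from bench import monitor, viewer, finish_job gives the robot as it stands. The module is installed in compiled form; this text tells all that it offers.
- The arm moves only by the tool play_rows, never from a script. Its argument "commands" is a list of rows, each a list of 5 numbers: the finger opening in mm, from 0 to 85.4, then the shift along the tool's x, y, z in units of 30 mm (1.0 is 30 mm), then the turn about the tool's z in units of 5 degrees (1.0 is 5 degrees). In form: [[claw, tx, ty, tz, turn], ...]. A call has 1 to 12 rows; each row is the pose to reach, as a shift and turn from the pose commanded when the call began, along the tool's axes at that moment; what a row does not reach only later rows make up. A row lasts 1/12 s, in which the tool goes at most 41.7 mm and 7.16 degrees, less where a joint would pass 70% of its speed; a pose out of reach is approached as far as the arm can. A call with a gripper value outside its range is refused whole. The fingers move at their own pace and stop on an object; "force" is the grip in N (left out, the last holds). Time passes only in rows, so rows that repeat a pose let the fingers close. It gives the time, the measured TCP pose, the force and the opening at its end, in the units of the state.
- monitor.read_state(): the state, without advancing time (a new reading comes with each control period).
- viewer.capture(name): name is "side" or "top" or "wrist"; returns the picture (420x560x3 uint8, red, green, blue); there is no depth.
- viewer.camera_model(name): a dict with "vertical_fov" (degrees; the focal length in pixels is half the picture's height over the tangent of half this angle, whatever the lens; pixels are square), "cx", "cy" (the principal point, pixels), "R" (3x3) and "t" (3): a world point X has camera coordinates R X + t; the wrist camera has in their place "tool_from_camera" (4x4, takes a point from camera to tool coordinates, whose origin is the TCP and whose axes are the flange's). Camera axes: x right, y down, z forward; pixel columns grow to the right and rows downward; lengths in m; the calibration is good to about 2 mm. A picture is of the moment at which its call begins: read the wrist's pose just before it. camera_model takes no time and is no camera call.
- finish_job(): hands the job in, once; it reports no verdict.
The state is a dict: "t": time; "joint_pos": joint angles; "joint_velocities": joint speeds; "joint_efforts": joint torques, N m; "tcp_pos": TCP position; "orientation": TCP orientation; "contact_force": force on the tool from outside, world axes, zero at the start; "wrist_torque": the same for the moment, N m; "opening": finger opening in m.
Only numpy, scipy, OpenCV 4.12 (cv2) and the standard library are available. Lean on these libraries where they do the work, as an engineer would, in place of code of your own. Each camera call takes 0.05 s, during which the arm holds its last target.

## Working session

There is one attempt and no reset: what is moved stays moved. The work goes in short steps, Python scripts to look and compute and a tool call to move; the robot and the scene stay as the last step left them, time stands still between calls to the robot, and variables do not carry over. Pictures are saved under pics/ and viewed, and the job is handed in when it is done.

Besides the shell and the picture viewer there is one more tool, called after ">>>" by a JSON object that holds its "fn" and its "kwargs". play_rows: Moves the arm, as the interface text tells. Its arguments: {"type":"object","properties":{"commands":{"type":"array"},"force":{"type":"number"}},"required":["commands"]}

```bash
mkdir -p pics; python3 - <<'E'
from bench import monitor, viewer
import cv2
s=monitor.read_state(); print(s)
for n in("side","top","wrist"):
    im=viewer.capture(n); cv2.imwrite(f"pics/{n}0.png",cv2.cvtColor(im,cv2.COLOR_RGB2BGR))
    print(n,viewer.camera_model(n))
E
```

```text
{'t': 0.0, 'joint_pos': array([-1.33607851e+00,  1.59053091e-01,  1.59826020e+00,  1.08955116e-05,
        1.38620496e+00, -2.10075023e-01]), 'joint_velocities': array([ 0.00086632,  0.00060506,  0.00050528, -0.00046465,  0.00097619,
        0.00031683]), 'joint_efforts': array([-1.80689058e-04, -3.95996118e+01, -3.31429875e+01, -2.08015699e-04,
        8.42006615e-03, -1.04364671e-05]), 'tcp_pos': array([ 0.24733286, -0.51876996,  0.40370031]), 'orientation': array([-9.62787541e-04,  9.75371447e-01,  2.20566572e-01, -6.50884142e-06]), 'contact_force': array([ 0.61620033, -0.36752851,  0.29538683]), 'wrist_torque': array([ 0.01549896, -0.00808852,  0.03072181]), 'opening': 0.0851223677708336}
side {'vertical_fov': 44.79811414602409, 'cx': 272.28627470098206, 'cy': 207.31053855314448, 'R': array([[-0.95221374, -0.30507643, -0.01474349],
       [-0.15061533,  0.51100346, -0.84628038],
       [ 0.26571417, -0.80361921, -0.5325337 ]]), 't': array([0.48960033, 0.20285157, 1.10045132])}
top {'vertical_fov': 54.74414283953907, 'cx': 281.91191622302006, 'cy': 197.42723612759016, 'R': array([[ 1.21454138e-02, -9.99923125e-01,  2.49669196e-03],
       [-9.87575614e-01, -1.23865875e-02, -1.56655604e-01],
       [ 1.56674486e-01, -5.63024955e-04, -9.87650135e-01]]), 't': array([-0.06583207,  0.57027827,  0.9672236 ])}
wrist {'vertical_fov': 69.4896555113834, 'cx': 278.8269816454248, 'cy': 211.8140123229289, 'tool_from_camera': array([[ 4.65206191e-04, -9.56695091e-01, -2.91091542e-01,
         7.46344517e-02],
       [ 9.99999850e-01,  3.61369045e-04,  4.10476131e-04,
        -1.47463583e-03],
       [-2.87509027e-04, -2.91091690e-01,  9.56695116e-01,
         3.13830980e-02],
       [ 0.00000000e+00,  0.00000000e+00,  0.00000000e+00,
         1.00000000e+00]])}
```

View pics/side0.png

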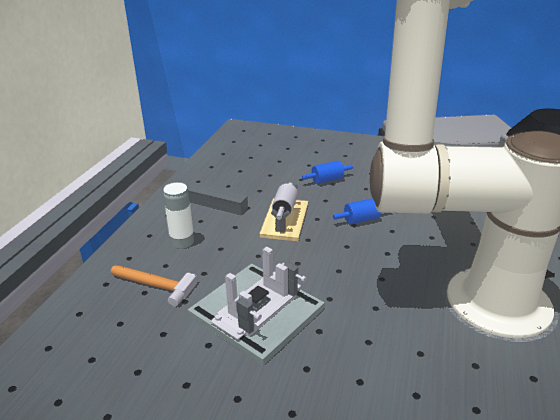

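View pics/top0.png

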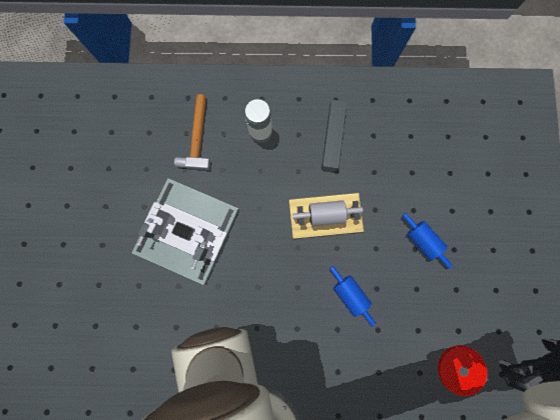

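View pics/wrist0.png

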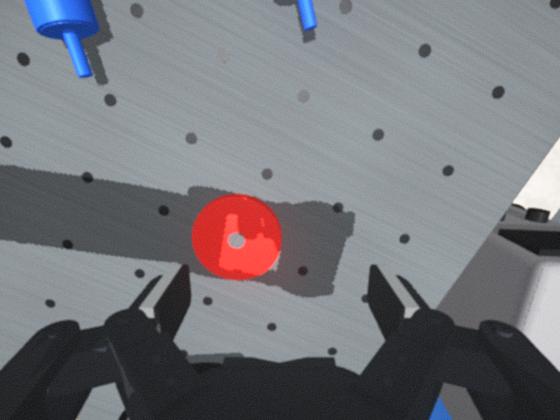

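The steel roller is grey, in the plywood rack at top (328,214) and side (285,200). The blue look-alikes are at top (427,240) and (353,297). The square tube (335,135) is also grey, and there is a red disc at (463,371). I choose the roller in the rack and check it with close crops, along with the stand.

```bash
python3 - <<'E'
import cv2,numpy as np
t=cv2.imread("pics/top0.png"); s=cv2.imread("pics/side0.png")
a=cv2.resize(t[185:245,280:380],(600,360),interpolation=cv2.INTER_CUBIC)
cv2.imwrite("pics/c_rack.png",a)
cv2.imwrite("pics/c_stand.png",cv2.resize(t[170:295,125:245],(576,600),interpolation=cv2.INTER_CUBIC))
cv2.imwrite("pics/c_side.png",cv2.resize(s[235:365,180:335],(715,600),interpolation=cv2.INTER_CUBIC))
E
```

```text
(no output)
```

View pics/c_rack.png

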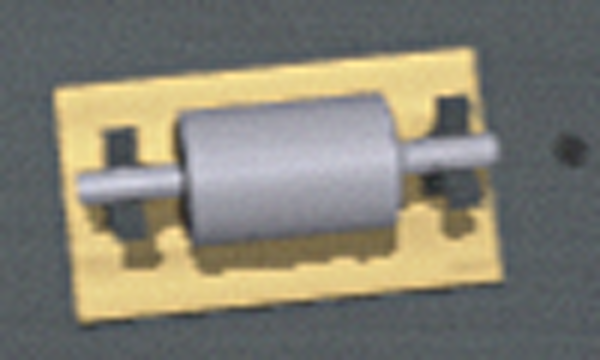

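View pics/c_stand.png

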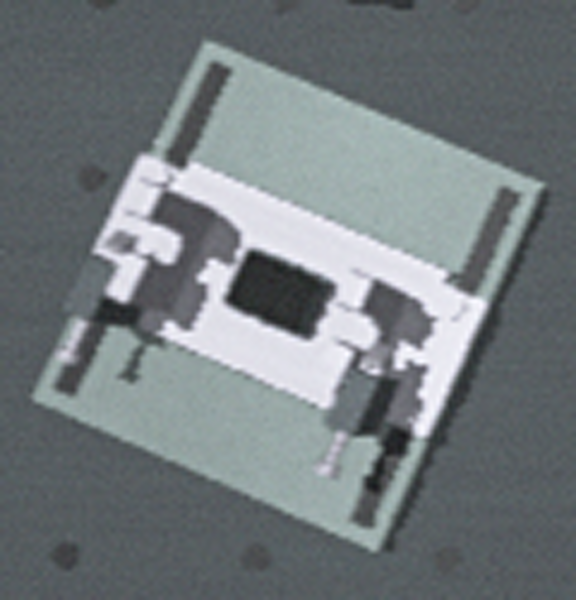

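View pics/c_side.png

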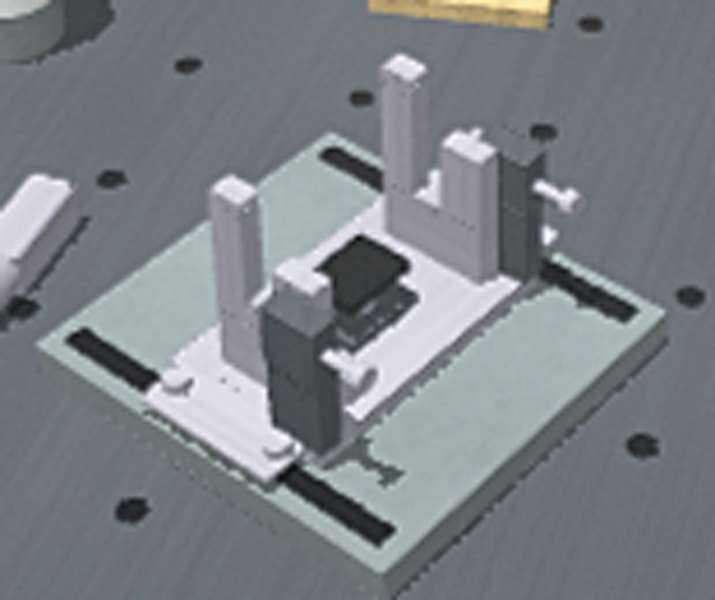

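```bash
cat > h.py <<'E'
import numpy as np,cv2
from scipy.spatial.transform import Rotation as Ro
from bench import monitor, viewer
def quat(q): return Ro.from_quat([q[1],q[2],q[3],q[0]]).as_matrix()
def cam(n,s=None):
    m=viewer.camera_model(n); f=210/np.tan(np.radians(m["vertical_fov"]/2))
    K=np.array([[f,0,m["cx"]],[0,f,m["cy"]],[0,0,1]])
    if n!="wrist": return K,np.array(m["R"]),np.array(m["t"])
    T=np.eye(4);T[:3,:3]=quat(s["orientation"]);T[:3,3]=s["tcp_pos"]
    C=np.linalg.inv(T@np.array(m["tool_from_camera"])); return K,C[:3,:3],C[:3,3]
def back(c,uv,z):
    K,R,t=c; d=R.T@np.linalg.inv(K)@np.array([uv[0],uv[1],1.]); o=-R.T@t
    return o+d*(z-o[2])/d[2]
def proj(c,X):
    K,R,t=c; p=K@(R@np.array(X)+t); return p[:2]/p[2]
def snap(n,name):
    s=monitor.read_state(); im=cv2.cvtColor(viewer.capture(n),cv2.COLOR_RGB2BGR); cv2.imwrite(f"pics/{name}.png",im); return im,cam(n,s),s
E
python3 - <<'E'
from h import *
c=cam("top")
cv=lambda p,s,o:((p[0]+.5)/s-.5+o[0],(p[1]+.5)/s-.5+o[1])
L=back(c,cv((78,187),6,(280,185)),.065);R=back(c,cv((498,150),6,(280,185)),.065)
print("axle",L,R,np.linalg.norm(L-R),(L+R)/2,"heading",np.degrees(np.arctan2(*(L-R)[1::-1])))
P=[back(c,cv(p,4.8,(125,170)),.02) for p in((207,40),(545,185),(380,550),(35,400))]
print(np.array(P)); print([np.linalg.norm(P[i]-P[(i+1)%4]) for i in range(4)])
m=np.mean(P,0);print("stand",m)
yd=(P[0]-P[1])+(P[3]-P[2]); print("y heading",np.degrees(np.arctan2(yd[1],yd[0])))
xd=(P[0]-P[3])+(P[1]-P[2]); print("x heading",np.degrees(np.arctan2(xd[1],xd[0])))
pd=[back(c,cv(p,4.8,(125,170)),.056) for p in((250,248),(340,280),(310,342),(225,305))]
print("pad",np.mean(pd,0),"rel", np.mean(pd,0)-m)
E
```

```text
axle [ 0.52315435 -0.08523804  0.065     ] [ 0.54037046 -0.2555932   0.065     ] 0.17122287621225268 [ 0.5317624  -0.17041562  0.065     ] heading 95.77072530734625
[[0.62215606 0.23591299 0.02      ]
 [0.54598356 0.05231254 0.02      ]
 [0.35537238 0.13178485 0.02      ]
 [0.42973043 0.31471753 0.02      ]]
[np.float64(0.19877469097213166), np.float64(0.20651505444949106), np.float64(0.19746768164061393), np.float64(0.2079369552772654)]
stand [0.48831061 0.18368198 0.02      ]
y heading 67.6726588054316
x heading -22.451184872627156
pad [0.48406481 0.18057764 0.056     ] rel [-0.0042458  -0.00310433  0.036     ]
```

The close crop confirms a grey steel roller in the plywood rack, axle ends at top (293,216) and (363,210), length measured 171 mm against 170. The horns are on the far side of the stand, so stand +x is at about -22.5° in the world, and the housings are on -x. Next I move above the roller for a wrist look.

```bash
cat >> h.py <<'E'
def plan(pos,heading,ref=None):
    """from measured pose; heading = tool x heading in deg"""
    s=monitor.read_state(); R=quat(s["orientation"]); p=s["tcp_pos"]
    d=R.T@(np.array(pos)-p)/.03
    h=np.degrees(np.arctan2(R[1,0],R[0,0])); dh=(heading-h+180)%360-180
    print("t",s["t"],"tcp",p.round(4),"head",round(h,2),"tilt z",R[:,2].round(4),"shift",d.round(3),"turn",round(-dh/5,3))
E
python3 -c "
from h import *
plan((.532,-.170,.40),95.8)"
```

```text
t 0.15 tcp [ 0.2473 -0.5188  0.4039] head 25.48 tilt z [-3.0e-04  1.4e-03 -1.0e+00] shift [13.568 -6.414  0.145] turn -14.063
```

>>> {"fn": "play_rows", "kwargs": {"commands": [[85,13.57,-6.41,0.14,-14.06],[85,13.57,-6.41,0.14,-14.06],[85,13.57,-6.41,0.14,-14.06],[85,13.57,-6.41,0.14,-14.06],[85,13.57,-6.41,0.14,-14.06],[85,13.57,-6.41,0.14,-14.06],[85,13.57,-6.41,0.14,-14.06],[85,13.57,-6.41,0.14,-14.06],[85,13.57,-6.41,0.14,-14.06],[85,13.57,-6.41,0.14,-14.06],[85,13.57,-6.41,0.14,-14.06],[85,13.57,-6.41,0.14,-14.06]]}}

```text
t: 1.15
tcp_pos: [0.5345, -0.1656, 0.4001]
orientation: [-0.0, 0.668, 0.744, 0.001]
contact_force: [0.3, 0.2, 0.5]
opening: 0.0849
```

>>> {"fn": "play_rows", "kwargs": {"commands": [[85,0,0,0,0],[85,0,0,0,0],[85,0,0,0,0]]}}

```text
t: 1.4
tcp_pos: [0.5316, -0.1712, 0.4003]
orientation: [-0.0, 0.671, 0.741, -0.0]
contact_force: [-0.3, 0.9, -0.7]
opening: 0.0851
```

```bash
python3 -c "
from h import *
plan((.532,-.170,.40),95.8)
im,c,s=snap('wrist','w1')
for y in(-.085,.085):
  a=np.radians(95.8);print(proj(c,(.532+y*np.cos(a),-.17+y*np.sin(a),.065)))
"
```

```text
t 1.4 tcp [ 0.5316 -0.1712  0.4003] head 95.7 tilt z [-5.e-04 -1.e-04 -1.e+00] shift [0.04  0.018 0.011] turn -0.021
[279.65215034 269.39381197]
[279.55271468 108.11386044]
```

View pics/w1.png

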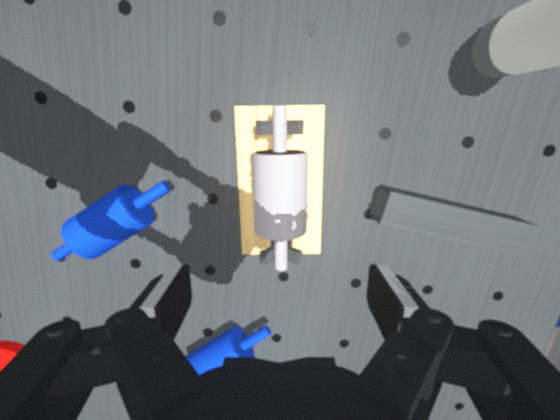

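The wrist view shows the grey roller in its rack, axle running from pixel (279.5,106) to (281.5,270). That nearly matches the prediction of (279.6,108) and (279.7,269).

```bash
python3 -c "
from h import *
im=cv2.imread('pics/w1.png'); s=monitor.read_state(); c=cam('wrist',s)
A=back(c,(279.5,106.5),.067);B=back(c,(281.5,270),.067)
print(A,B,np.linalg.norm(A-B),(A+B)/2,np.degrees(np.arctan2(*(A-B)[1::-1])))
cv2.imwrite('pics/w1c.png',cv2.resize(im[95:285,225:335],None,fx=3,fy=3,interpolation=cv2.INTER_CUBIC))
"
```

```text
[ 0.523264   -0.08425529  0.067     ] [ 0.54256564 -0.25429534  0.067     ] 0.1711320263346363 [ 0.53291482 -0.16927532  0.067     ] 96.4760560628168
```

View pics/w1c.png

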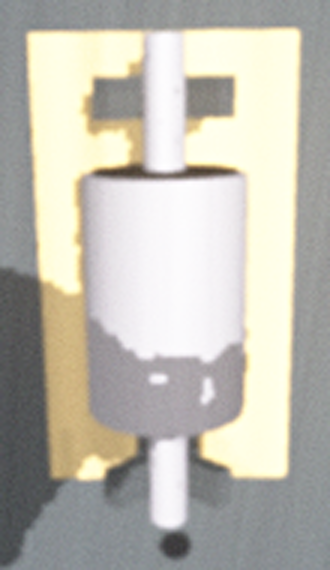

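```bash
python3 -c "
from h import *
plan((.5327,-.1697,.216),96.2)
"
```

```text
t 1.45 tcp [ 0.5315 -0.1714  0.4004] head 95.67 tilt z [-3.e-04 -1.e-04 -1.e+00] shift [0.054 0.047 6.147] turn -0.106
```

>>> {"fn": "play_rows", "kwargs": {"commands": [[85,0.05,0.05,1.2,-0.1],[85,0.05,0.05,2.4,-0.1],[85,0.05,0.05,3.6,-0.1],[85,0.05,0.05,4.6,-0.1],[85,0.05,0.05,5.4,-0.1],[85,0.05,0.05,6.0,-0.1],[85,0.05,0.05,6.14,-0.1],[85,0.05,0.05,6.14,-0.1],[85,0.05,0.05,6.14,-0.1]]}}

```text
t: 2.2
tcp_pos: [0.5337, -0.1695, 0.2174]
orientation: [0.001, 0.668, 0.744, 0.0]
contact_force: [0.2, 0.1, -0.0]
opening: 0.085
```

```bash
python3 -c "
from h import *
plan((.5327,-.1697,.216),96.2)
print(monitor.read_state()['contact_force'])
im,c,s=snap('wrist','w2')
im,c,s=snap('side','s2')
cv2.imwrite('pics/s2c.png',cv2.resize(im[150:270,220:380],None,fx=4,fy=4))
"
```

```text
t 2.2 tcp [ 0.5337 -0.1695  0.2174] head 96.22 tilt z [ 1.4e-03 -8.0e-04 -1.0e+00] shift [-0.002 -0.034  0.047] turn 0.004
[ 0.21576521  0.07469982 -0.04589244]
```

View pics/w2.png

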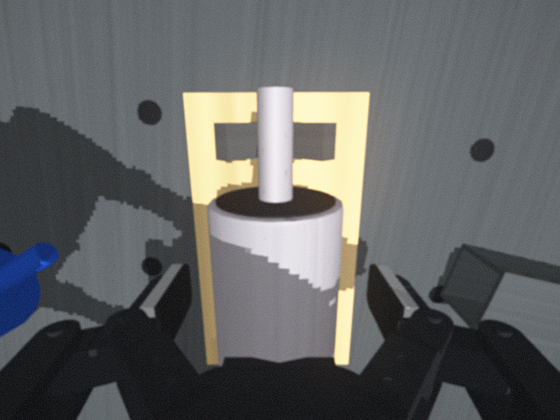

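View pics/s2c.png

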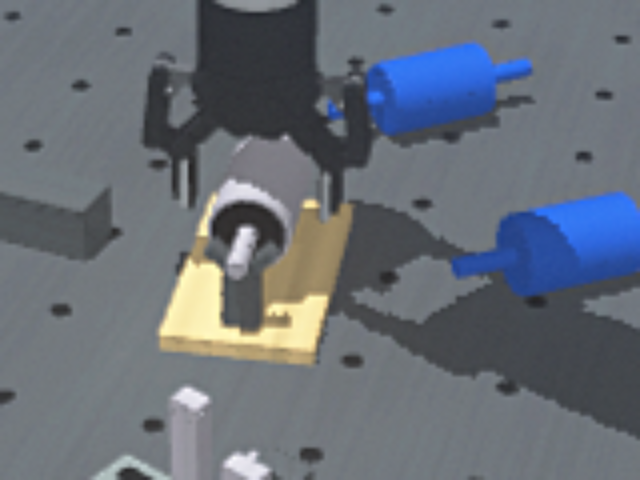

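Fingers straddle the barrel: barrel centre at column ~276, jaws centred at ~279, which is 1 mm off. I'll correct that and close.

>>> {"fn": "play_rows", "kwargs": {"commands": [[85,0,-0.04,0.05,0],[85,0,-0.04,0.05,0],[60,0,-0.04,0.05,0],[50,0,-0.04,0.05,0],[50,0,-0.04,0.05,0],[50,0,-0.04,0.05,0],[45,0,-0.04,0.05,0],[45,0,-0.04,0.05,0],[45,0,-0.04,0.05,0],[45,0,-0.04,0.05,0]], "force": 60}}

```text
t: 3.13
tcp_pos: [0.5324, -0.1688, 0.2154]
orientation: [0.0, 0.667, 0.745, -0.0]
contact_force: [-3.5, -0.8, 5.3]
opening: 0.0544
```

>>> {"fn": "play_rows", "kwargs": {"commands": [[40,0,0,0,0],[40,0,0,0,0],[40,0,0,0,0],[40,0,0,0,0]], "force": 110}}

```text
t: 3.47
tcp_pos: [0.5324, -0.1688, 0.2156]
orientation: [-0.0, 0.667, 0.745, -0.0]
contact_force: [-2.9, 0.9, 6.5]
opening: 0.0535
```

```bash
python3 -c "
from h import *
plan((.5327,-.1697,.300),96.2)
s=monitor.read_state();print(s['contact_force'],s['wrist_torque'],s['opening'])
"
```

```text
t 3.4667 tcp [ 0.5324 -0.1688  0.2156] head 96.3 tilt z [-3.e-04 -1.e-04 -1.e+00] shift [-0.031  0.006 -2.812] turn 0.02
[-2.93706091  0.9069211   6.47665657] [ 0.18606462  0.5693466  -0.03892811] 0.053491403798196495
```

>>> {"fn": "play_rows", "kwargs": {"commands": [[40,0,0,-0.1,0],[40,0,0,-0.3,0],[40,0,0,-0.6,0],[40,0,0,-1.0,0],[40,0,0,-1.5,0],[40,0,0,-2.0,0],[40,0,0,-2.6,0],[40,0,0,-3.2,0],[40,0,0,-3.8,0],[40,0,0,-4.0,0],[40,0,0,-4.0,0]]}}

```text
t: 4.38
tcp_pos: [0.5329, -0.1691, 0.3376]
orientation: [0.003, 0.667, 0.745, 0.001]
contact_force: [-0.3, -0.7, -5.0]
opening: 0.0539
```

```bash
python3 -c "
from h import *
plan((.488,.184,.340),67.6)
s=monitor.read_state();print(s['contact_force'],s['wrist_torque'],s['opening'])
im,c,s=snap('wrist','w3')
im,c,s=snap('side','s3')
cv2.imwrite('pics/s3c.png',cv2.resize(im[110:250,220:380],None,fx=4,fy=4))
"
```

```text
t 4.3833 tcp [ 0.5329 -0.1691  0.3376] head 96.29 tilt z [ 0.0044 -0.0025 -1.    ] shift [11.863 -0.198 -0.118] turn 5.738
[-0.31686391 -0.66272639 -5.00533683] [ 0.03294322 -0.01856306  0.01804898] 0.053851589787988506
```

View pics/w3.png

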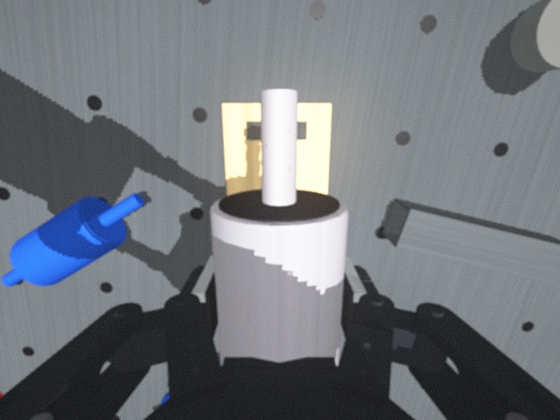

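View pics/s3c.png

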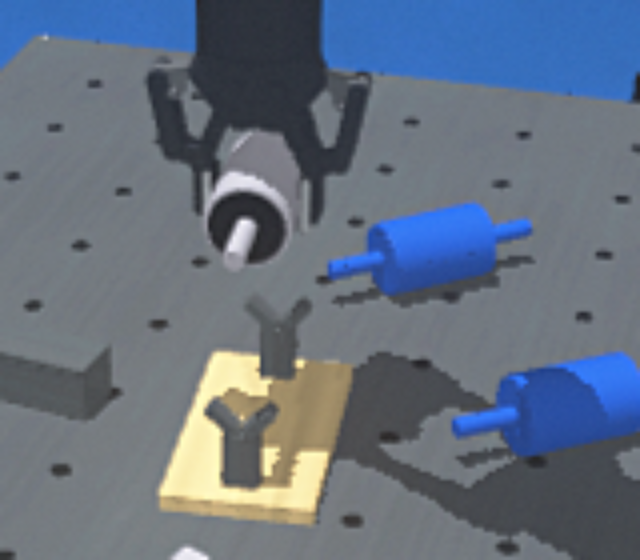

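The roller is held firmly: 5 N of weight and no moment. The axle end is at (279.5,91) in the wrist view. I move to a hover on the stand's -y side to look at the fork.

```bash
python3 -c "
from h import *
plan((.442,.073,.40),67.6)
s=monitor.read_state();c=cam('wrist',s)
T=quat(s['orientation'])
# axle +x end top edge at row 91: point on top of axle (z -7mm)
for dz in(.1436,.1506): 
  print(dz,[ (T.T@(back(c,(279.5,91),s['tcp_pos'][2]-dz)-s['tcp_pos'])).round(4)])
"
```

```text
t 4.4833 tcp [ 0.532  -0.1686  0.3343] head 96.28 tilt z [-7.e-04  4.e-04 -1.e+00] shift [ 8.335 -2.102 -2.185] turn 5.736
0.1436 [array([0.0851, 0.0003, 0.1436])]
0.1506 [array([0.0857, 0.0003, 0.1506])]
```

>>> {"fn": "play_rows", "kwargs": {"commands": [[40,1.0,-0.25,-0.3,0.7],[40,2.0,-0.5,-0.6,1.4],[40,3.0,-0.75,-0.9,2.1],[40,4.0,-1.0,-1.2,2.8],[40,5.0,-1.25,-1.5,3.5],[40,6.0,-1.5,-1.8,4.2],[40,7.0,-1.75,-2.1,4.9],[40,8.0,-2.0,-2.2,5.6],[40,8.34,-2.1,-2.2,5.74],[40,8.34,-2.1,-2.2,5.74],[40,8.34,-2.1,-2.2,5.74],[40,8.34,-2.1,-2.2,5.74]]}}

```text
t: 5.48
tcp_pos: [0.4423, 0.0725, 0.3998]
orientation: [-0.0, 0.831, 0.556, -0.001]
contact_force: [0.5, 0.5, -4.2]
opening: 0.054
```

```bash
python3 -c "
from h import *
plan((.442,.073,.40),67.6)
im,c,s=snap('wrist','w4')
np.savez('w4.npz',K=c[0],R=c[1],t=c[2])
print(s['contact_force'],s['opening'])
"
```

```text
t 5.4833 tcp [0.4423 0.0725 0.3998] head 67.58 tilt z [-1.7e-03 -3.0e-04 -1.0e+00] shift [ 0.012 -0.015 -0.007] turn -0.003
[ 0.47820912  0.46357332 -4.19490353] 0.05397214189751891
```

View pics/w4.png

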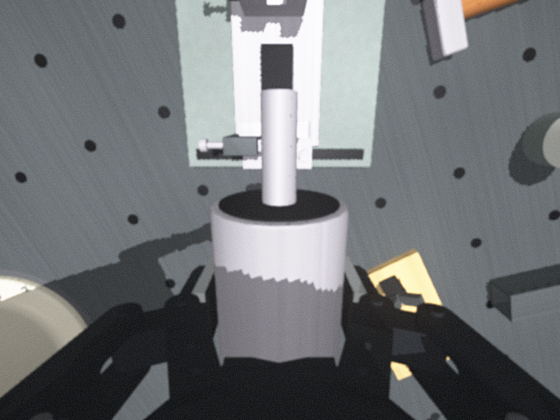

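The wrist view shows the stand ahead of the roller: plate's near edge at row ~166 with corners at (188,167) and (371,166), pad at columns 262–293 and the bolt housing at (240,146). I zoom in to measure.

```bash
python3 -c "
from h import *
im=cv2.imread('pics/w4.png')
cv2.imwrite('pics/w4c.png',cv2.resize(im[0:180,170:400],None,fx=3.3,fy=3.3,interpolation=cv2.INTER_CUBIC))
"
```

```text
(no output)
```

View pics/w4c.png

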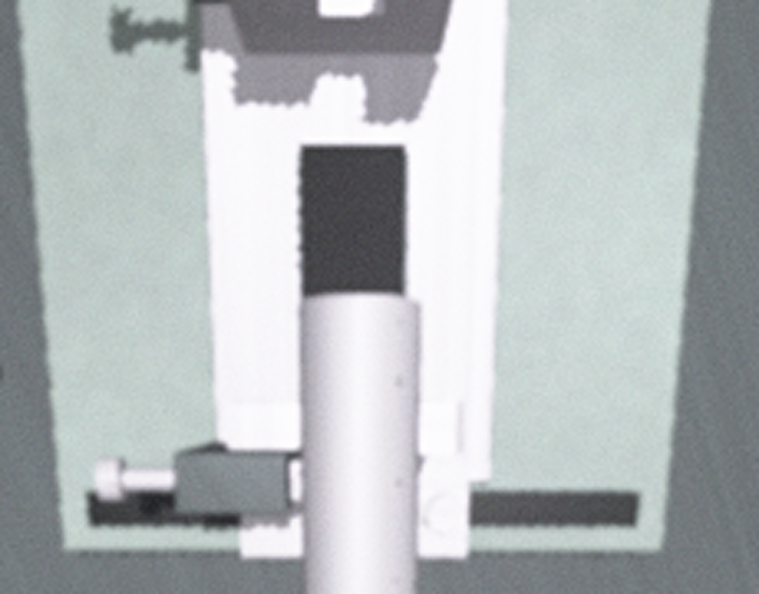

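```bash
python3 -c "
from h import *
d=np.load('w4.npz');c=(d['K'],d['R'],d['t'])
cv_=lambda p:((p[0]+.5)/3.3-.5+170,(p[1]+.5)/3.3-.5)
L=back(c,cv_((65,548)),.02);Rr=back(c,cv_((661,548)),.02);L2=back(c,cv_((18,0)),.02);R2=back(c,cv_((708,0)),.02)
print('corners',L,Rr,np.linalg.norm(L-Rr))
hx=np.degrees(np.arctan2(*(Rr-L)[1::-1]));hl=[np.degrees(np.arctan2(*(b-a)[1::-1])) for a,b in((L,L2),(Rr,R2))]
print(hx,hl)
h=np.mean([hx+90]+hl);print('yhead',h)
h_=np.radians(h);y=np.array([np.cos(h_),np.sin(h_),0]);x=np.array([np.sin(h_),-np.cos(h_),0])
# side edges midline
o=(L+Rr)/2+.1*y; print('stand',o)
for r in(170,220,280):
  a=back(c,cv_((302,r)),.056);b=back(c,cv_((406,r)),.056);print('pad w',np.linalg.norm(a-b),'rel',((a+b)/2-o)@x,((a+b)/2-o)@y)
print('pad far edge',(back(c,cv_((354,146)),.056)-o)@y)
a=back(c,cv_((319,3)),.095);b=back(c,cv_((383,3)),.095);print('far slot?',[(q-o)@x for q in(a,b)],(a-o)@y)
a=back(c,cv_((241,540)),.03);b=back(c,cv_((468,540)),.03);print('fork base',[(q-o)@x for q in(a,b)])
c=cam('top')
"
```

```text
corners [0.35521933 0.1348325  0.02      ] [0.54719996 0.0558105  0.02      ] 0.20760789611379193
-22.37277248219934 [np.float64(67.58620165345728), np.float64(67.72569870353502)]
yhead 67.64637595826431
stand [0.48924184 0.18780692 0.02      ]
pad w 0.029256182185106835 rel -0.002511446905285077 0.011500217613733633
pad w 0.029645862198252472 rel -0.002543052763423968 -0.0013246148138724876
pad w 0.030127403654712274 rel -0.002582109886232862 -0.017172702917112617
pad far edge 0.017537131293837313
far slot? [np.float64(-0.010383482558886391), np.float64(0.004709897125361805)] 0.03938320763821508
fork base [np.float64(-0.04113555340065892), np.float64(0.03549034553806189)]
```

```bash
python3 -c "
from h import *
plan((.476,.189,.330),67.6)
"
```

```text
t 5.5333 tcp [0.4424 0.0723 0.4   ] head 67.54 tilt z [-1.5e-03 -2.0e-04 -1.0e+00] shift [ 4.025 -0.449  2.33 ] turn -0.012
```

>>> {"fn": "play_rows", "kwargs": {"commands": [[40,0.8,-0.1,0.2,0],[40,1.6,-0.2,0.5,0],[40,2.4,-0.3,0.9,0],[40,3.2,-0.4,1.4,0],[40,3.8,-0.45,1.9,0],[40,4.02,-0.45,2.3,-0.01],[40,4.02,-0.45,2.33,-0.01],[40,4.02,-0.45,2.33,-0.01],[40,4.02,-0.45,2.33,-0.01]]}}

```text
t: 6.28
tcp_pos: [0.4763, 0.1887, 0.3313]
orientation: [0.0, 0.831, 0.556, 0.0]
contact_force: [0.7, 0.1, -4.5]
opening: 0.0536
```

```bash
python3 -c "
from h import *
plan((.476,.189,.330),67.6)
im,c,s=snap('wrist','w5')
np.savez('w5.npz',K=c[0],R=c[1],t=c[2])
im2,c2,s=snap('side','s5')
cv2.imwrite('pics/s5c.png',cv2.resize(im2[180:360,150:350],None,fx=3.3,fy=3.3,interpolation=cv2.INTER_CUBIC))
print(s['contact_force'],s['opening'])
"
```

```text
t 6.2833 tcp [0.4763 0.1887 0.3313] head 67.57 tilt z [ 3.e-04 -4.e-04 -1.e+00] shift [ 0.005 -0.011  0.042] turn -0.007
[ 0.10455962 -0.1358044  -4.58132349] 0.053575904015288785
```

View pics/w5.png

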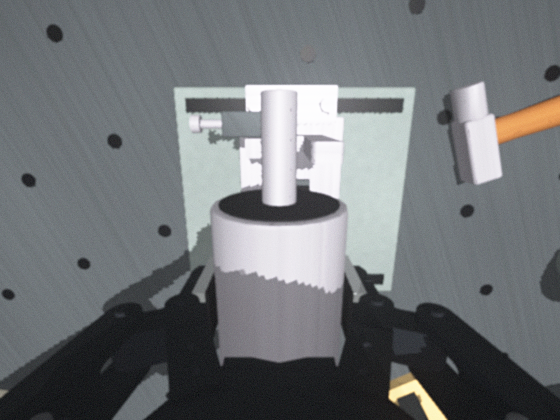

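View pics/s5c.png

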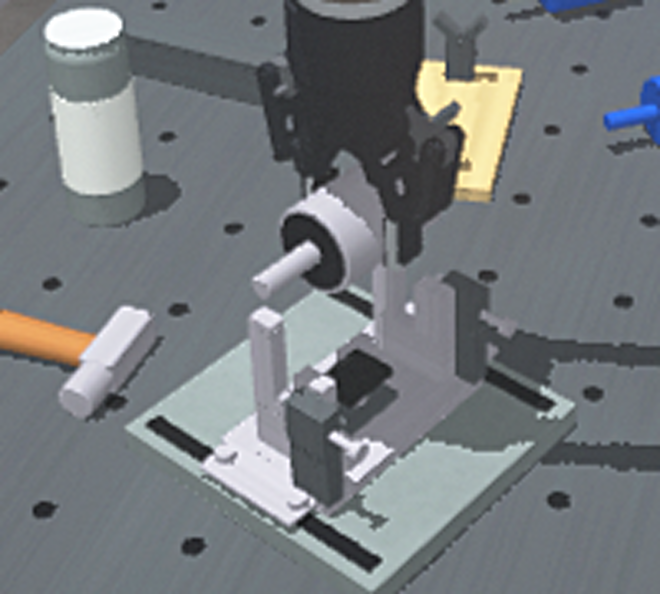

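```bash
python3 -c "
from h import *
im=cv2.imread('pics/w5.png')
cv2.imwrite('pics/w5c.png',cv2.resize(im[75:300,165:425],None,fx=2.6,fy=2.6,interpolation=cv2.INTER_CUBIC))
cv2.imwrite('pics/w5d.png',cv2.resize(im[80:210,230:350],None,fx=4.6,fy=4.6,interpolation=cv2.INTER_CUBIC))
"
```

```text
(no output)
```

View pics/w5c.png

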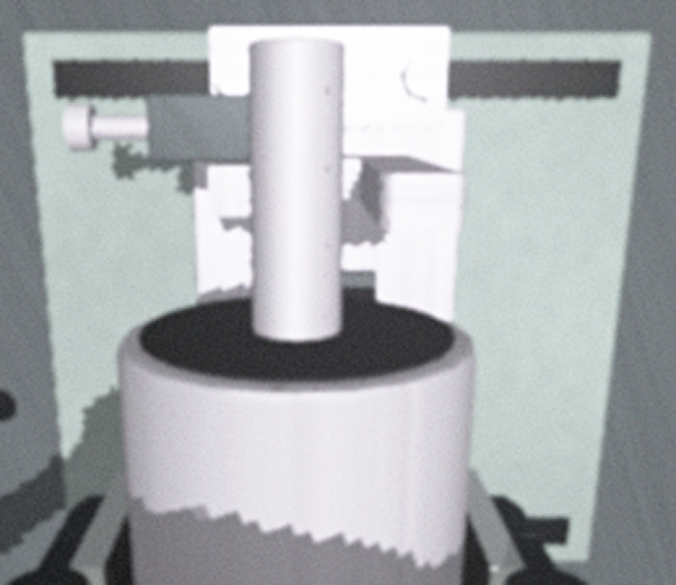

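View pics/w5d.png

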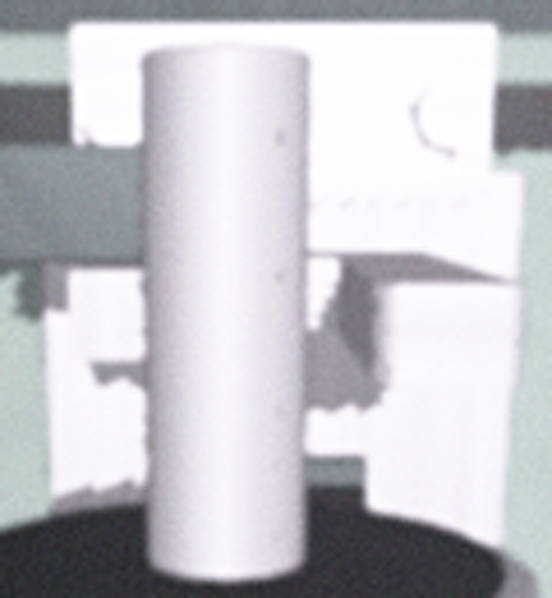

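```bash
python3 -c "
from h import *
d=np.load('w5.npz');c=(d['K'],d['R'],d['t']); s=monitor.read_state()
q=lambda p,f,o:((p[0]+.5)/f-.5+o[0],(p[1]+.5)/f-.5+o[1])
D=lambda p:q(p,4.6,(230,80));C=lambda p:q(p,2.6,(165,75))
h_=np.radians(67.6);y=np.array([np.cos(h_),np.sin(h_),0]);x=np.array([np.sin(h_),-np.cos(h_),0])
o=np.array([.4888,.1862,0])
r=lambda p,z:[((back(c,p,z)-o)@x).round(4),((back(c,p,z)-o)@y).round(4)]
print('tcp',[(s['tcp_pos']-o)@x,(s['tcp_pos']-o)@y])
print('horn',r(D((385,285)),.129),r(D((517,283)),.129))
print('plate far corners',r(C((24,33)),.02),r(C((650,33)),.02),'near right',r(C((587,560)),.02))
print('fork base far',r(C((209,26)),.028),r(C((449,26)),.028))
print('housing',r(C((148,97)),.1),r(C((150,160)),.1))
print('axle end',r(C((297,40)),s['tcp_pos'][2]-.147))
for p in (C((24,33)),C((650,33)),C((587,560))): print(back(c,p,.02))
"
```

```text
tcp [np.float64(-0.012544778413058693), np.float64(-0.0023450079082545654)]
horn [np.float64(0.0059), np.float64(0.0614)] [np.float64(0.0217), np.float64(0.0617)]
plate far corners [np.float64(-0.1032), np.float64(0.0995)] [np.float64(0.1035), np.float64(0.0995)] near right [np.float64(0.1039), np.float64(-0.098)]
fork base far [np.float64(-0.0412), np.float64(0.1008)] [np.float64(0.0356), np.float64(0.1008)]
housing [np.float64(-0.049), np.float64(0.0776)] [np.float64(-0.0493), np.float64(0.0628)]
axle end [np.float64(-0.0131), np.float64(0.083)]
[0.4312691  0.31753811 0.02      ]
[0.62242114 0.23871744 0.02      ]
[0.54750886 0.05599814 0.02      ]
```

Measurements agree. The plate edges fall at ±0.1 m in y. The horn face at x = +5.9 mm puts the slot centre at -2.4 mm, and the pad gave -2.5 mm. I descend to just over the lips, 10 mm short of the slot, and shift +2 mm along the axle.

>>> {"fn": "play_rows", "kwargs": {"commands": [[40,0.07,0,0.3,0],[40,0.07,0,0.7,0],[40,0.07,0,1.1,0],[40,0.07,0,1.5,0],[40,0.07,0,1.8,0],[40,0.07,0,2.05,0],[40,0.07,0,2.17,0],[40,0.07,0,2.2,0],[40,0.07,0,2.2,0],[40,0.07,0,2.2,0]]}}

```text
t: 7.22
tcp_pos: [0.4769, 0.1917, 0.2655]
orientation: [0.0, 0.831, 0.557, 0.001]
contact_force: [0.1, -0.1, -5.1]
opening: 0.0537
```

```bash
cat >> h.py <<'E'
_h=np.radians(67.6);Y=np.array([np.cos(_h),np.sin(_h),0]);X=np.array([np.sin(_h),-np.cos(_h),0]);O=np.array([.4888,.1862,0])
def st():
    s=monitor.read_state();p=s['tcp_pos']-O;F=s['contact_force'];M=s['wrist_torque']
    R=quat(s['orientation'])
    print('t',s['t'],'stand xyz mm',(1e3*np.array([p@X,p@Y,p[2]])).round(2),'head',np.degrees(np.arctan2(R[1,0],R[0,0])).round(2),'F',np.array([F@X,F@Y,F[2]]).round(1),'M',np.array([M@X,M@Y,M[2]]).round(3),'op',(1e3*s['opening']).round(2))
E
python3 -c "
from h import *
st()
im2,c2,s=snap('side','s6')
cv2.imwrite('pics/s6c.png',cv2.resize(im2[200:360,170:350],None,fx=4,fy=3.7,interpolation=cv2.INTER_CUBIC))
"
```

```text
Traceback (most recent call last):
  File "h.py", line 28, in st
    print('t',s['t'],'stand xyz mm',(1e3*np.array([p@X,p@Y,p[2]])).round(2),'head',np.degrees(np.arctan2(R[1,0],R[0,0])).round(2),'F',np.array([F@X,F@Y,F[2]]).round(1),'M',np.array([M@X,M@Y,M[2]]).round(3),'op',(1e3*s['opening']).round(2))
                                                                                                                                                                                                                   ^^^^^^^^^^^^^^^^^^^^^^^^
AttributeError: 'float' object has no attribute 'round'
```

```bash
sed -i "s/(1e3\*s\['opening'\]).round(2)/round(1e3*s['opening'],2)/" h.py
python3 -c "
from h import *
st()
im2,c2,s=snap('side','s6')
cv2.imwrite('pics/s6c.png',cv2.resize(im2[200:360,170:350],None,fx=4,fy=3.7,interpolation=cv2.INTER_CUBIC))
"
```

```text
t 7.2167 stand xyz mm [-13.07   0.53 265.45] head 67.64 F [ 0.2 -0.1 -5.1] M [-0.053  0.018 -0.011] op 53.71
```

View pics/s6c.png

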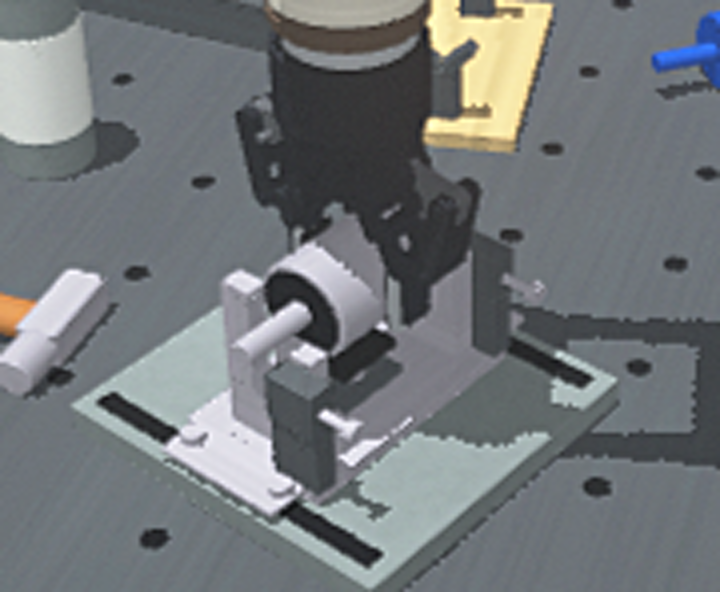

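The roller is between the cheeks with its axle over the lips, next to the horns. Now I feel for the horns along +x.

>>> {"fn": "play_rows", "kwargs": {"commands": [[40,0,0.08,0,0],[40,0,0.16,0,0],[40,0,0.24,0,0],[40,0,0.3,0,0],[40,0,0.32,0,0],[40,0,0.34,0,0],[40,0,0.36,0,0],[40,0,0.36,0,0]]}}

```text
t: 7.93
tcp_pos: [0.4866, 0.1874, 0.2649]
orientation: [-0.0, 0.831, 0.557, -0.0]
contact_force: [-0.3, 0.9, -5.2]
opening: 0.0539
```

```bash
python3 -c "
from h import *
st()"
```

```text
t 7.9333 stand xyz mm [ -2.5    0.32 264.86] head 67.63 F [-0.6  0.7 -5.2] M [ 0.027  0.009 -0.022] op 53.9
```

>>> {"fn": "play_rows", "kwargs": {"commands": [[40,0,0.02,0,0],[40,0,0.03,0,0],[40,0,0.05,0,0],[40,0,0.05,0,0]]}}

```text
t: 8.27
tcp_pos: [0.4879, 0.1869, 0.2648]
orientation: [-0.0, 0.831, 0.557, -0.0]
contact_force: [-0.5, 0.7, -5.7]
opening: 0.0536
```

```bash
python3 -c "
from h import *
st()"
```

```text
t 8.2667 stand xyz mm [ -1.14   0.34 264.82] head 67.63 F [-0.7  0.5 -5.7] M [-0.013  0.089 -0.091] op 53.6
```

>>> {"fn": "play_rows", "kwargs": {"commands": [[40,0,0.02,0,0],[40,0,0.03,0,0],[40,0,0.05,0,0],[40,0,0.05,0,0]]}}

```text
t: 8.6
tcp_pos: [0.4885, 0.1867, 0.2645]
orientation: [-0.001, 0.831, 0.556, -0.001]
contact_force: [-6.3, 3.4, -2.6]
opening: 0.0536
```

```bash
python3 -c "
from h import *
st()"
```

```text
t 8.6 stand xyz mm [ -0.45   0.39 264.51] head 67.61 F [-7.1  0.8 -2.6] M [ 0.057  0.961 -0.314] op 53.62
```

Contact with the horns at TCP x ≈ -1.0 mm, and the -y end touches first (moment -0.31). I turn slightly clockwise to square up and re-check.

>>> {"fn": "play_rows", "kwargs": {"commands": [[40,0,0,0,0.05],[40,0,0,0,0.1],[40,0,0,0,0.1],[40,0,0,0,0.1]]}}

```text
t: 8.93
tcp_pos: [0.4884, 0.1869, 0.2642]
orientation: [-0.001, 0.833, 0.553, -0.001]
contact_force: [-5.3, 3.6, -4.2]
opening: 0.0533
```

```bash
python3 -c "
from h import *
st()"
```

```text
t 8.9333 stand xyz mm [ -0.64   0.44 264.21] head 67.21 F [-6.3  1.3 -4.2] M [0.215 0.83  0.355] op 53.32
```

>>> {"fn": "play_rows", "kwargs": {"commands": [[40,0,-0.05,0,-0.05],[40,0,-0.09,0,-0.05],[40,0,-0.09,0,-0.05],[40,0,-0.09,0,-0.05]]}}

```text
t: 9.27
tcp_pos: [0.4871, 0.1873, 0.2652]
orientation: [0.0, 0.832, 0.555, 0.0]
contact_force: [-0.6, -0.3, -5.6]
opening: 0.0538
```

```bash
python3 -c "
from h import *
st()"
```

```text
t 9.2667 stand xyz mm [ -1.95   0.35 265.18] head 67.38 F [-0.5 -0.5 -5.6] M [-0.02   0.025 -0.039] op 53.84
```

>>> {"fn": "play_rows", "kwargs": {"commands": [[40,0,-0.01,0.05,0],[40,0,-0.01,0.1,0],[40,0,-0.01,0.15,0],[40,0,-0.01,0.2,0],[40,0,-0.01,0.25,0],[40,0,-0.01,0.3,0],[40,0,-0.01,0.35,0],[40,0,-0.01,0.4,0],[40,0,-0.01,0.4,0]]}}

```text
t: 10.02
tcp_pos: [0.4864, 0.1875, 0.2525]
orientation: [-0.0, 0.832, 0.555, -0.0]
contact_force: [-0.3, -0.2, -5.7]
opening: 0.0539
```

```bash
python3 -c "
from h import *
st()
im2,c2,s=snap('side','s7')
cv2.imwrite('pics/s7c.png',cv2.resize(im2[240:350,180:330],None,fx=5,fy=5,interpolation=cv2.INTER_CUBIC))"
```

```text
t 10.0167 stand xyz mm [ -2.71   0.28 252.47] head 67.39 F [-0.2 -0.3 -5.7] M [-0.004  0.029 -0.037] op 53.85
```

View pics/s7c.png

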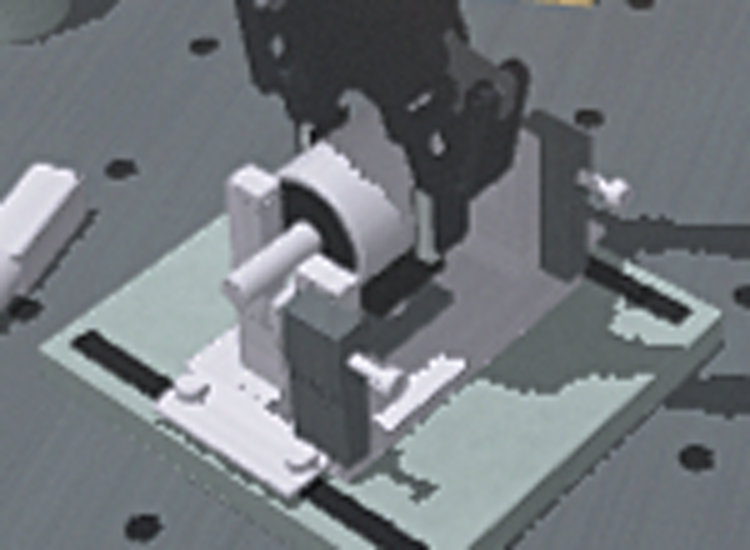

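The axle has entered both slots with no force. I continue down.

>>> {"fn": "play_rows", "kwargs": {"commands": [[40,0,0.01,0.05,0],[40,0,0.01,0.1,0],[40,0,0.01,0.15,0],[40,0,0.01,0.2,0],[40,0,0.01,0.25,0],[40,0,0.01,0.3,0],[40,0,0.01,0.35,0],[40,0,0.01,0.4,0],[40,0,0.01,0.4,0]]}}

```text
t: 10.82
tcp_pos: [0.4874, 0.1874, 0.2413]
orientation: [0.0, 0.832, 0.555, 0.001]
contact_force: [1.3, -0.6, -2.8]
opening: 0.0539
```

```bash
python3 -c "
from h import *
st()"
```

```text
t 10.8167 stand xyz mm [ -1.75   0.54 241.32] head 67.38 F [ 1.4 -0.1 -2.8] M [ 0.035 -0.259  0.031] op 53.91
```

>>> {"fn": "play_rows", "kwargs": {"commands": [[40,0,0,0.05,0],[40,0,0,0.1,0],[40,0,0,0.15,0],[40,0,0,0.2,0],[40,0,0,0.25,0],[40,0,0,0.25,0]]}}

```text
t: 11.32
tcp_pos: [0.4872, 0.1874, 0.2336]
orientation: [0.0, 0.832, 0.555, 0.001]
contact_force: [3.3, -0.5, -0.5]
opening: 0.0537
```

```bash
python3 -c "
from h import *
st()"
```

```text
t 11.3167 stand xyz mm [ -1.89   0.51 233.61] head 67.38 F [ 3.3  0.8 -0.5] M [ 0.111 -0.494  0.037] op 53.67
```

>>> {"fn": "play_rows", "kwargs": {"commands": [[40,0,0,0.05,0],[40,0,0,0.1,0],[40,0,0,0.15,0],[40,0,0,0.2,0],[40,0,0,0.25,0],[40,0,0,0.3,0],[40,0,0,0.35,0],[40,0,0,0.35,0]]}}

```text
t: 11.98
tcp_pos: [0.4872, 0.1874, 0.2229]
orientation: [0.0, 0.832, 0.555, 0.001]
contact_force: [4.5, -2.0, 1.7]
opening: 0.0534
```

```bash
python3 -c "
from h import *
st()"
```

```text
t 11.9833 stand xyz mm [ -1.95   0.49 222.92] head 67.38 F [ 5.  -0.1  1.7] M [ 0.164 -0.893 -0.024] op 53.43
```

>>> {"fn": "play_rows", "kwargs": {"commands": [[40,0,0,0.04,0],[40,0,0,0.08,0],[40,0,0,0.12,0],[40,0,0,0.12,0]]}}

```text
t: 12.32
tcp_pos: [0.4874, 0.1875, 0.2207]
orientation: [0.0, 0.832, 0.555, 0.0]
contact_force: [-0.5, -2.2, 13.4]
opening: 0.0535
```

```bash
python3 -c "
from h import *
st()"
```

```text
t 12.3167 stand xyz mm [ -1.82   0.62 220.69] head 67.39 F [ 0.4 -2.2 13.4] M [-0.257 -0.2    0.021] op 53.5
```

The sideways bolt force vanished (5 → 0.4 N) and Fz jumped to 13 N at axle ≈ 70 mm, which suggests the bolts sprang over. I press slightly further and look.

>>> {"fn": "play_rows", "kwargs": {"commands": [[40,0,0,0.03,0],[40,0,0,0.06,0],[40,0,0,0.06,0],[40,0,0,0.06,0]]}}

```text
t: 12.65
tcp_pos: [0.4875, 0.1875, 0.2205]
orientation: [0.0, 0.832, 0.555, -0.0]
contact_force: [-6.0, -4.1, 26.9]
opening: 0.0537
```

```bash
python3 -c "
from h import *
st()
im2,c2,s=snap('side','s8')
cv2.imwrite('pics/s8c.png',cv2.resize(im2[240:350,180:330],None,fx=5,fy=5,interpolation=cv2.INTER_CUBIC))
im,c,s=snap('wrist','w8')"
```

```text
t 12.65 stand xyz mm [ -1.72   0.74 220.5 ] head 67.41 F [-4.  -6.1 26.9] M [-0.955  0.666 -0.004] op 53.68
```

View pics/s8c.png

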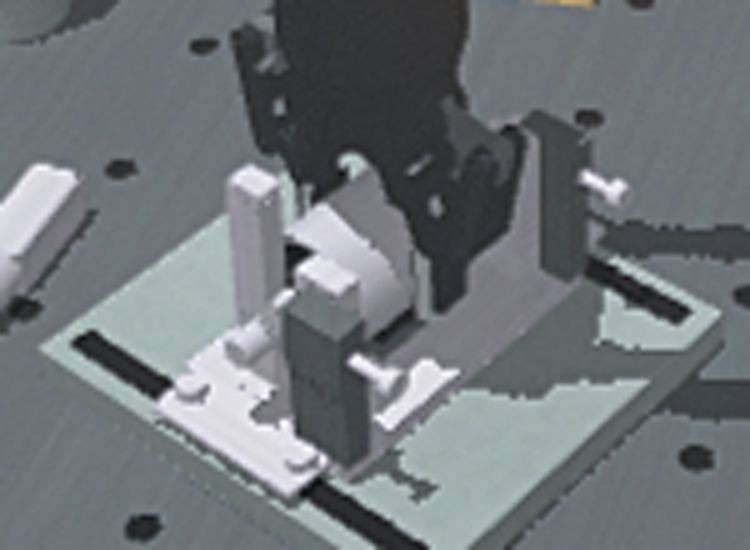

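View pics/w8.png

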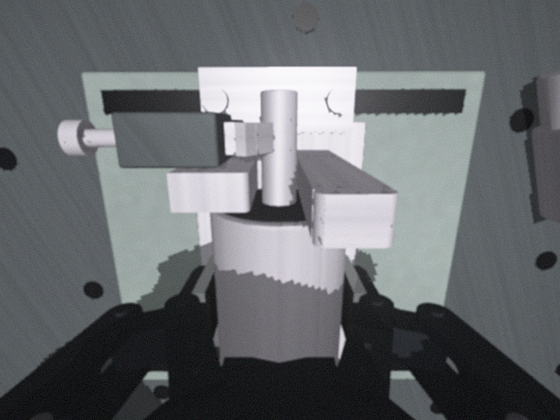

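The wrist view shows the +y bolt nose (232–272, 122–155) lying over the axle. For both ends I do a gentle tug test before releasing.

>>> {"fn": "play_rows", "kwargs": {"commands": [[40,0,0,-0.03,0],[40,0,0,-0.06,0],[40,0,0,-0.1,0],[40,0,0,-0.14,0],[40,0,0,-0.17,0],[40,0,0,-0.17,0]]}}

```text
t: 13.25
tcp_pos: [0.4871, 0.1874, 0.2228]
orientation: [0.0, 0.832, 0.555, 0.001]
contact_force: [5.7, -1.3, 3.8]
opening: 0.0535
```

```bash
python3 -c "
from h import *
st()"
```

```text
t 13.25 stand xyz mm [ -1.99   0.49 222.81] head 67.38 F [5.8 1.  3.8] M [ 0.204 -0.988  0.028] op 53.45
```

```bash
python3 -c "
from h import *
im,c,s=snap('wrist','w9')
a=cv2.imread('pics/w8.png')
f=lambda i:cv2.resize(i[80:215,215:320],None,fx=3.7,fy=4,interpolation=cv2.INTER_CUBIC)
cv2.imwrite('pics/w89.png',np.hstack([f(a),f(im)]))
im2,c2,s=snap('side','s9')
g=lambda i:cv2.resize(i[240:340,210:310],None,fx=4,fy=5,interpolation=cv2.INTER_CUBIC)
cv2.imwrite('pics/s89.png',np.hstack([g(cv2.imread('pics/s8.png')),g(im2)]))
st()"
```

```text
t 13.35 stand xyz mm [ -1.99   0.49 222.75] head 67.38 F [4.8 1.  3.5] M [ 0.142 -0.966  0.034] op 53.53
```

View pics/w89.png

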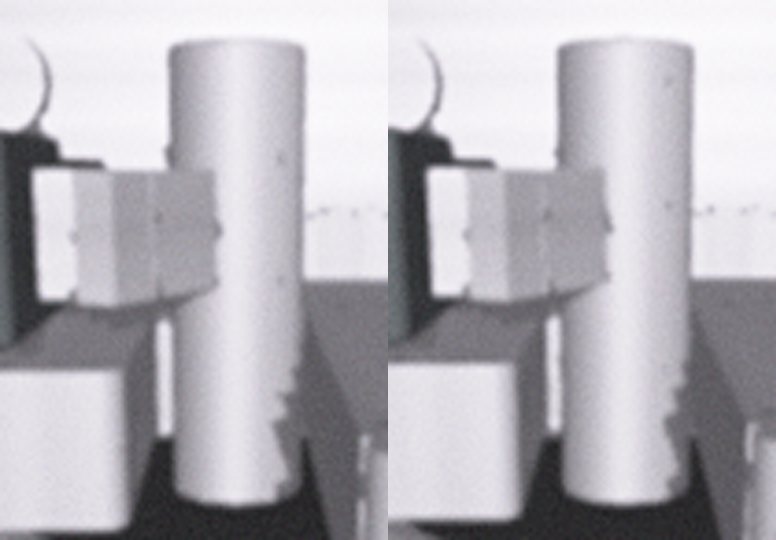

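View pics/s89.png

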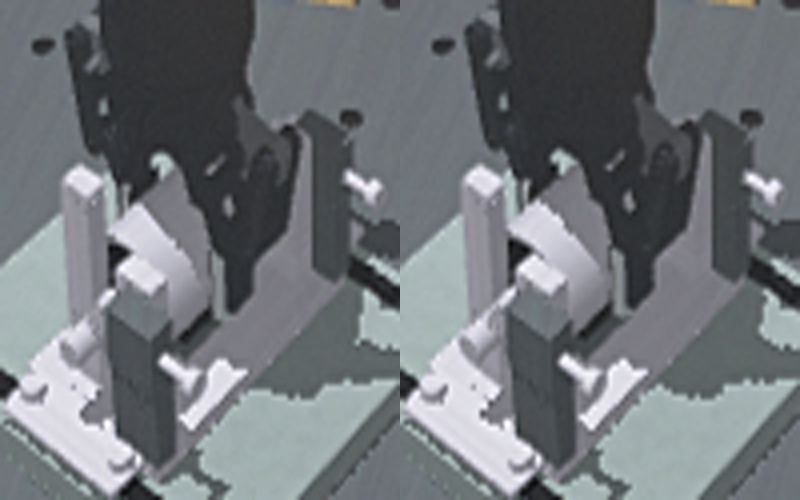

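Forces are ambiguous: Fz is about what the pad alone would give. I tug another 3 mm; a real catch must hold.

>>> {"fn": "play_rows", "kwargs": {"commands": [[40,0,0,-0.03,0],[40,0,0,-0.06,0],[40,0,0,-0.09,0],[40,0,0,-0.1,0],[40,0,0,-0.1,0]]}}

```text
t: 13.77
tcp_pos: [0.4862, 0.1876, 0.2234]
orientation: [-0.001, 0.832, 0.555, -0.0]
contact_force: [9.3, 2.5, -10.8]
opening: 0.0538
```

```bash
python3 -c "
from h import *
st()"
```

```text
t 13.7667 stand xyz mm [ -2.98   0.29 223.4 ] head 67.36 F [  7.7   5.8 -10.8] M [ 0.944 -1.408  0.002] op 53.83
```

The catch holds: a commanded +3 mm gave only +0.6 mm, with Fz at -10.8 N. The Mx moment is fully explained by Fy × lever (0.87 of 0.94), so the load is shared evenly and both ends are caught. I return to neutral and release.

>>> {"fn": "play_rows", "kwargs": {"commands": [[40,0,0,0.05,0],[40,0,0,0.1,0],[40,0,0,0.14,0],[40,0,0,0.14,0],[40,0,0,0.14,0]], "force": 60}}

```text
t: 14.18
tcp_pos: [0.4864, 0.1876, 0.2213]
orientation: [-0.001, 0.832, 0.555, -0.001]
contact_force: [0.3, 1.7, 4.7]
opening: 0.0538
```

>>> {"fn": "play_rows", "kwargs": {"commands": [[52,0,0,0,0],[55,0,0,0,0],[58,0,0,0,0],[62,0,0,0,0],[68,0,0,0,0],[74,0,0,0,0],[78,0,0,0,0],[78,0,0,0,0],[78,0,0,0,0]]}}

```text
t: 14.93
tcp_pos: [0.4867, 0.1874, 0.2213]
orientation: [-0.0, 0.832, 0.555, -0.0]
contact_force: [-0.3, -1.1, 0.8]
opening: 0.0782
```

```bash
python3 -c "
from h import *
st()
im,c,s=snap('wrist','w10')
im2,c2,s=snap('side','s10')
cv2.imwrite('pics/s10c.png',cv2.resize(im2[240:350,180:330],None,fx=5,fy=5,interpolation=cv2.INTER_CUBIC))
"
```

```text
t 14.9333 stand xyz mm [ -2.35   0.29 221.26] head 67.38 F [ 0.1 -1.1  0.8] M [-0.022 -0.012  0.011] op 78.25
```

View pics/w10.png

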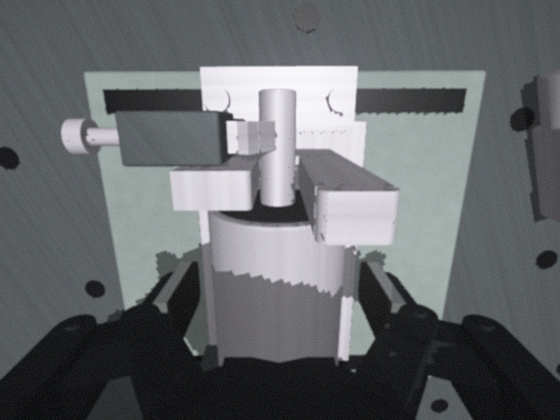

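View pics/s10c.png

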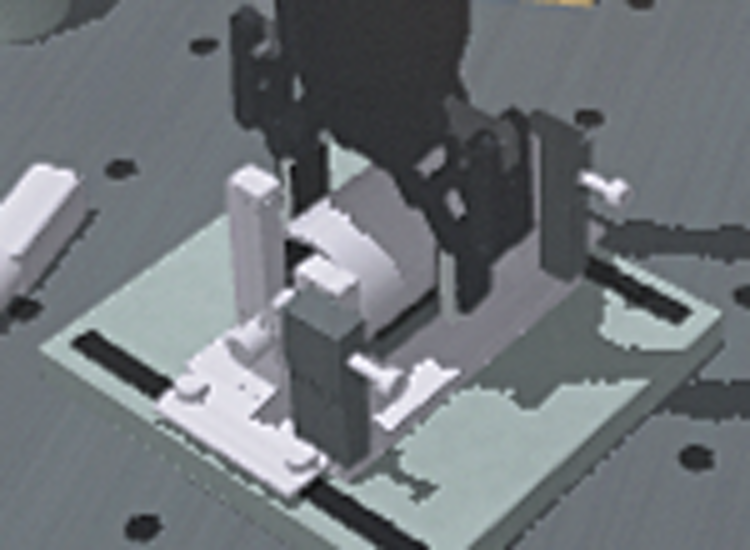

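The roller stays down after release, bolt nose over the axle at (255,137) in the wrist view, fingers clear on both sides. I retreat upward.

>>> {"fn": "play_rows", "kwargs": {"commands": [[85,0,0,0,0],[85,0,0,-0.3,0],[85,0,0,-0.8,0],[85,0,0,-1.5,0],[85,0,0,-2.3,0],[85,0,0,-3.2,0],[85,0,0,-4.1,0],[85,0,0,-5.0,0],[85,0,0,-5.5,0],[85,0,0,-5.5,0],[85,0,0,-5.5,0]]}}

```text
t: 15.95
tcp_pos: [0.487, 0.1874, 0.3875]
orientation: [0.001, 0.832, 0.555, 0.001]
contact_force: [-0.1, -0.3, -0.9]
opening: 0.0848
```

```bash
python3 -c "
from h import *
st()
im,c,s=snap('wrist','w11')
np.savez('w11.npz',K=c[0],R=c[1],t=c[2])
cv2.imwrite('pics/w11c.png',cv2.resize(im[60:330,160:400],None,fx=2.2,fy=2.2,interpolation=cv2.INTER_CUBIC))
im2,c2,s=snap('side','s11')
cv2.imwrite('pics/s11c.png',cv2.resize(im2[240:350,180:330],None,fx=5,fy=5,interpolation=cv2.INTER_CUBIC))
for y in(.085,-.085):
  P=O-.0022*X+y*Y
  print(y,[(z,proj(c2,P+[0,0,z]).round(1),proj(c,P+[0,0,z]).round(1)) for z in(.07,.078)])
"
```

```text
t 15.95 stand xyz mm [ -2.18   0.43 387.52] head 67.39 F [-0.  -0.3 -0.9] M [-0.005 -0.02   0.003] op 84.76
0.085 [(0.07, array([227.5, 311.1]), array([278.6, 109.5])), (0.078, array([227.2, 308. ]), array([278.6, 109.2]))]
-0.085 [(0.07, array([282.9, 268. ]), array([279.1, 278.9])), (0.078, array([282.9, 265.1]), array([279.2, 282.8]))]
```

View pics/w11c.png

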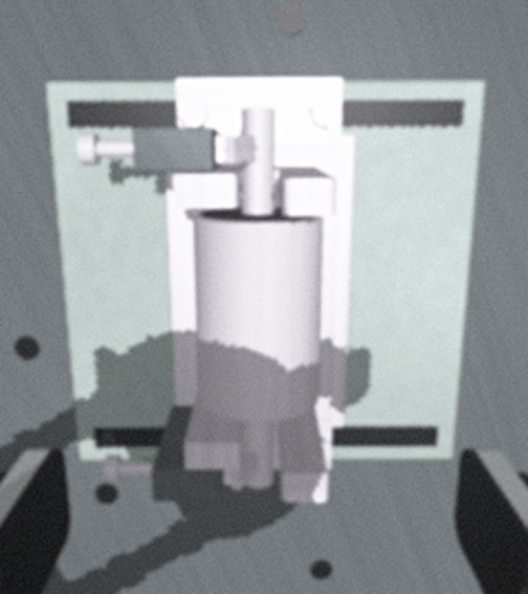

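View pics/s11c.png

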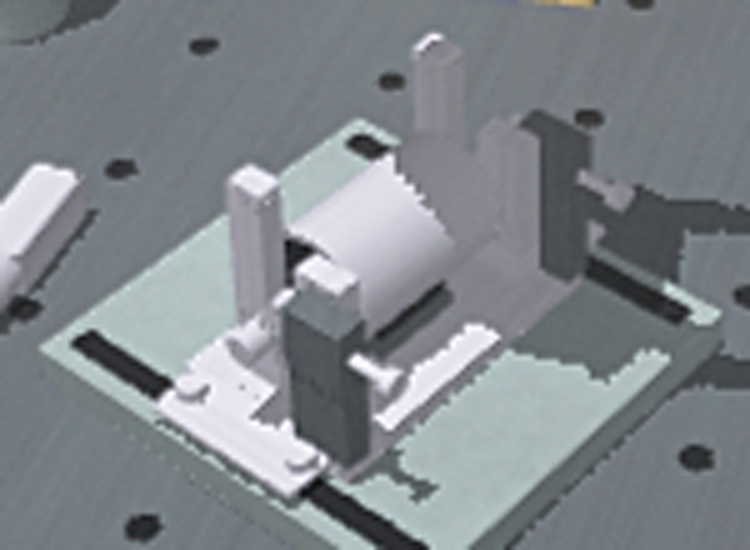

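The +y end is clearly under its bolt. The -y end is shadowed, so I shift along -y for a clear look.

>>> {"fn": "play_rows", "kwargs": {"commands": [[85,-1.2,0,0,0],[85,-2.4,0,0,0],[85,-3.6,0,0,0],[85,-4.5,0,0,0],[85,-4.7,0,0,0],[85,-4.7,0,0,0],[85,-4.7,0,0,0]]}}

```text
t: 16.63
tcp_pos: [0.4325, 0.0574, 0.3855]
orientation: [-0.001, 0.832, 0.554, -0.0]
contact_force: [0.4, 1.2, -0.4]
opening: 0.0849
```

```bash
python3 -c "
from h import *
st()
im,c,s=snap('wrist','w12')
cv2.imwrite('pics/w12c.png',cv2.convertScaleAbs(cv2.resize(im[0:180,190:370],None,fx=3.3,fy=3.3,interpolation=cv2.INTER_CUBIC),alpha=1.3))
im2,c2,s=snap('top','t12')
cv2.imwrite('pics/t12c.png',cv2.resize(im2[170:295,125:245],(576,600),interpolation=cv2.INTER_CUBIC))
"
```

```text
t 16.6333 stand xyz mm [  -2.96 -140.53  385.46] head 67.34 F [-0.1  1.3 -0.4] M [-0.002  0.016 -0.05 ] op 84.87
```

View pics/w12c.png

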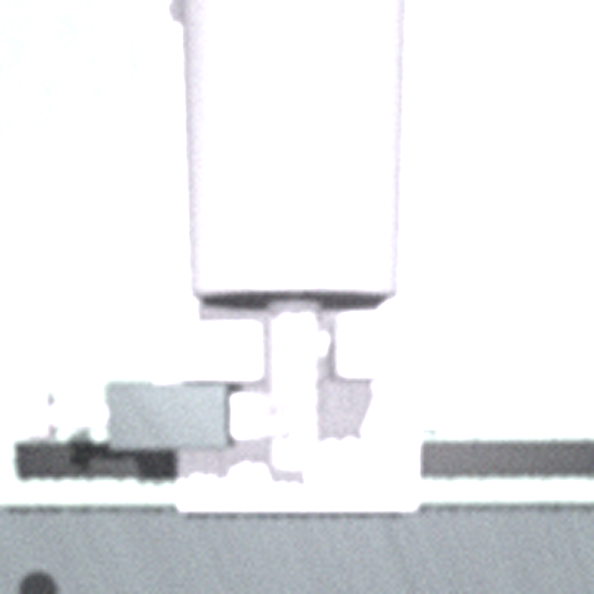

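View pics/t12.png

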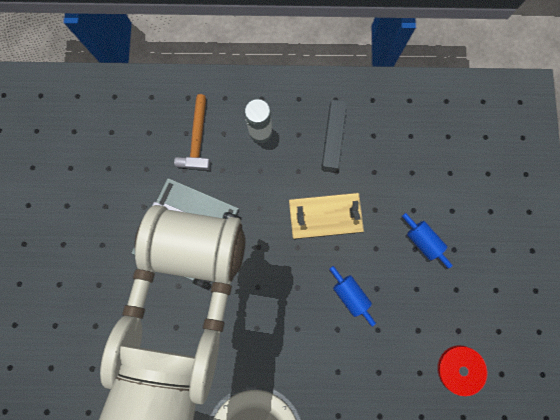

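```bash
python3 -c "
from h import *
im=cv2.imread('pics/w12.png')
a=im[85:160,220:325].astype(float); a=np.clip((a-120)*1.9,0,255).astype(np.uint8)
cv2.imwrite('pics/w12d.png',cv2.resize(a,None,fx=7,fy=7,interpolation=cv2.INTER_CUBIC))
"
```

```text
(no output)
```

View pics/w12d.png

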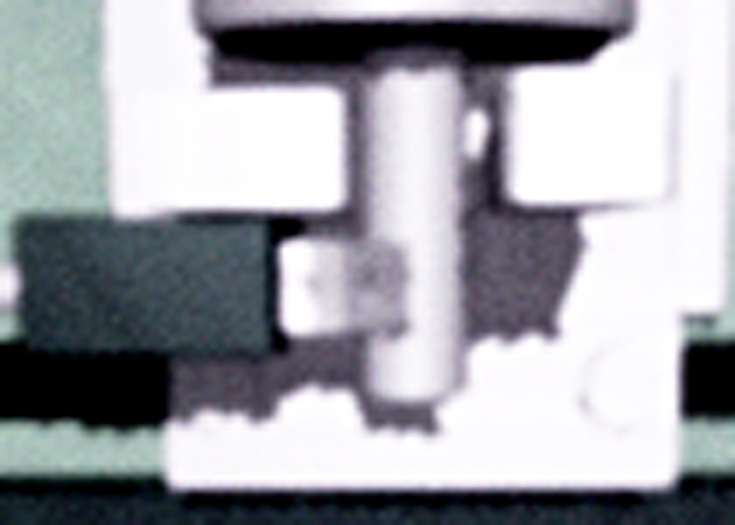

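The -y nose also lies over the axle: its tip is at crop column 408 and the axle spans 370–462. Both ends are caught, and the hammer, can and tube are unmoved at (200,130), (258,115) and (335,135) in the top view.

```bash
python3 -c "
from bench import finish_job
print(finish_job())"
```

```text
the job is handed in; nothing more can be done
None
```

The roller is in the fork, caught by both spring bolts and released, and the job is handed in at about 16.7 s of the 58 s allowed. No verdict was reported.

**What I did:**
- I gripped the steel roller by its barrel in the rack and carried it to the stand.
- I found the fork about 2.5 mm to the -x side from the pad and horn in the wrist pictures, then felt for the horns to square the axle.
- I lowered it into the slots and pressed until the axle bottomed at about 27 N.
- I opened the fingers slowly, then lifted the gripper straight up and clear.

**Last checks:**
- **Tug test:** The first tug was ambiguous because the axle rose about 2 mm with little resistance, its normal ride height. On the second, a commanded 3 mm lift gave only 0.6 mm, with the vertical force going to -10.8 N. The moments showed the load shared evenly between the ends.
- **Bolts:** After release, the wrist pictures show a bolt nose lying over the axle at both ends, and the roller did not rise. The -y end was in shadow in the first pictures, so I confirmed it from a second wrist position.
- **Height:** I did not measure the final axle height exactly. One rough reading at the +y end in the side picture fell between the positions expected for 70 and 78 mm. That is within the camera's calibration error, so the height rests on the tug test and the bolt pictures.
- **Surroundings:** The hammer, tube, spray can and blue look-alikes appear unmoved in the top view. The gripper was touching nothing at hand-in.

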